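# Set up an inside cut on the scroll saw and hold its arm down

## Task

We are setting up an inside cut on the scroll saw. Of the three plywood blanks on the bench, put the one with the broken-off corner in the offcut bin, and lay one of the two sound ones flat on the saw table with its start hole centred over the blade hole, leaving the other sound one where it lies. Last, with the fingers on top of the nose of the saw's upper arm, press it 12 mm down against its spring and finish holding it there, without letting go, so that I can thread the blade and hook it in.

Things in the scene. Friction and masses are not known exactly. Their poses are not given: they have to be found in the camera images.
- saw: blue scroll saw bolted to the bench, no blade fitted, 600 mm long; aluminium table, top 175 mm above the bench. Origin: on the bench straight below the blade hole; x from its front to the rear tower (x = 325 to 445 mm), z up. From the blade hole the table reaches 130 mm to the front (rounded, radius 127 mm) and 127 mm to each side. A lamp, to 400 mm high, is over the tower (x > 240 mm)
- blade_hole (a point): centre of the 10 mm black blade hole in the round grey insert of the saw table, at the level of the table top (175 mm above the bench), straight below the nose; axes as the saw's
- blade_holder (a point): lower end of the steel blade holder under the nose, at rest 57 mm above the saw table, straight above the blade hole; moves with the upper arm. The blue upper arm is 50 mm wide and runs above the table from x = -25 mm of the saw to the tower, where it is hinged 400 mm behind the blade hole
- nose (a point): centre of the flat top (62 x 50 mm; 25 mm ahead of this point, 37 mm behind) of the upper arm's nose, straight above the blade hole, at rest 300 mm above the bench. A spring holds the arm up; pressed here it moves down 22 mm at most (hard stop), taking about 5 N to start, 9 N at 12 mm, 12 N at the stop; it springs back. The drop of this point is the travel
- blank_a: sound plywood sign blank, all corners whole, a flat strip 180 x 46 x 14 mm, about 80 g, lying on the bench, with a 14 mm through start hole, its centre at x = +65 mm, 25 mm from one end. Origin: centre of the underside; x along its length towards the end with the hole, y across, z up
- blank_a_hole (a point): centre of blank_a's start hole, at its underside
- blank_b: same as blank_a: sound plywood sign blank, all corners whole, a flat strip 180 x 46 x 14 mm, about 80 g, lying on the bench, with a 14 mm through start hole, its centre at x = +65 mm, 25 mm from one end. Origin: centre of the underside; x along its length towards the end with the hole, y across, z up
- blank_b_hole (a point): centre of blank_b's start hole, at its underside
- blank_broken: the same kind of plywood blank (180 x 46 x 14 mm, start hole at x = +65 mm, origin at the centre of the underside of the whole outline), but one corner at the end away from the hole is broken off slantwise: a triangle 50 mm long and 26 mm wide is missing at -x, +y; it has its full width from x = -40 mm to +90 mm
- offcut_bin: open grey plastic bin, 260 x 200 x 85 mm outside (x, y, z), walls 5 mm, fixed to the bench, with a few flat offcuts on its floor. Origin: centre of its underside; x along its long side
- ply_disc: bystander: plywood disc, 150 mm across, 10 mm thick, lying on the bench; origin at the centre of its underside
- glue_bottle: bystander: white glue bottle, 54 mm across, 150 mm tall, standing; origin at the centre of its foot
- screw_jar: bystander: glass jar, 60 mm across, 70 mm tall, standing; origin at the centre of its foot
- screwdriver: bystander: screwdriver lying on the bench; x along it
Things that resemble listed ones, but are neither listed nor needed, are in the scene too. What is shaped like the blank_broken but grey or pink is not meant.

How it is judged (in metres and radians):
At the end, for the whole second after the job is handed in: Fingers press on the saw (over 4 N), its nose 12 mm (+-3.5) below rest; a sound blank rests flat on the saw table, not touched, start hole within 6 mm of the blade hole; the other sound one on the bench within 40 mm of its start; the broken one inside the bin, centre below 70 mm (z of nose in the frame of saw between 0.2845 and 0.2915 m and contact force between the fingers and saw above 4 N and ((horizontal distance between blank_a_hole and blade_hole below 0.006 m and z of blank_a_hole in the frame of blade_hole between -0.003 and 0.003 m and angle between blank_a's own z axis and vertical below 0.04 rad and linear speed of blank_a below 0.01 m/s and contact force between the fingers and blank_a below 0.1 N and height (world z) of blank_b below 0.004 m and distance of blank_b from where it was at the start of the episode below 0.04 m) or (horizontal distance between blank_b_hole and blade_hole below 0.006 m and z of blank_b_hole in the frame of blade_hole between -0.003 and 0.003 m and angle between blank_b's own z axis and vertical below 0.04 rad and linear speed of blank_b below 0.01 m/s and contact force between the fingers and blank_b below 0.1 N and height (world z) of blank_a below 0.004 m and distance of blank_a from where it was at the start of the episode below 0.04 m)) and x of blank_broken in the frame of offcut_bin between -0.125 and 0.125 m and y of blank_broken in the frame of offcut_bin between -0.095 and 0.095 m and z of blank_broken in the frame of offcut_bin between 0 and 0.07 m); the arm keeps its last pose, push and grip.
It fails at once if a bystander (disc, glue bottle, jar or screwdriver) is moved more than 30 mm (distance of any of ply_disc, glue_bottle, screw_jar, screwdriver from where it was at the start of the episode above 0.03 m).
It also fails if it takes over 58 s, if anything falls off the work surface, if the arm or the gripper's body presses on something with over 40 N, if the wrist force passes 120 N, or if a joint passes its speed limit or range.

## Robot

A 6-joint arm with a two-finger parallel gripper is mounted at the origin on the work surface. World frame = base frame: x ahead of the robot, y to its left, z up, the work surface at z = 0. Lengths are in m, angles in degrees, forces in N, time in s.
With the tool pointing down it reaches from about 0.3 to 0.75 m from the base axis. Payload 8.5 kg.
Tool frame: the origin (TCP) lies midway between the tips of the shut fingers; the grasp point (between the pads) lies 19 mm behind it; z points along the fingers, y is the line along which they close (so a half turn about z gives the same grasp; the last joint's range is limited). The gripper opens to 85 mm and grips with 20 to 120 N. Pads are 22 mm wide; open, the fingers measure 114 mm over their backs; the gripper's body (76 mm by 85 mm) begins 54 mm behind the grasp point. The pads swing forward as they close: fully open they stand 13 mm farther back than shut.
Start: joints at [55.388, 21.807, 74.336, -0, 83.858, -12.336], TCP at [0.208, 0.509, 0.201] pointing down, gripper open.
Joint ranges: [-178.18, 178.18], [-50.72, 133.34], [12.68, 142.11], [-81.47, 261.47], [9.98, 163.14], [-165.26, 165.26]. Speed limits (degrees/s): [136.94, 136.94, 180, 180, 180, 180].

## Interface

Orientations are given as a 3x3 rotation matrix whose columns are the frame's x, y, z axes.
In Python, from rig import observe, optics, order, spotter gives the robot as it stands.
- The arm moves only by the tool move_arm, never from a script. Its argument "series" is text: rows parted by semicolons, each of 5 numbers parted by spaces: the shift along the tool's x, y, z in cm, then the turn about the tool's z in degrees, then the opening, from -1 (shut) to 1 (fully open). A call has 1 to 8 rows; each row is the pose to reach, as a shift and turn from the pose commanded when the call began, along the tool's axes at that moment; what a row does not reach only later rows make up. A row lasts 1/8 s, in which the tool goes at most 62.5 mm and 10.7 degrees, less where a joint would pass 70% of its speed; a pose out of reach is approached as far as the arm can. A call with a gripper value outside its range is refused whole. The fingers move at their own pace and stop on an object; "force" is the grip in N (left out, the last holds). Time passes only in rows, so rows that repeat a pose let the fingers close. It gives the time, the measured TCP pose, the force, the opening and the grip force at its end, in the units of the state.
- observe(): the state, without advancing time (a new reading comes with each control period).
- optics.get_image(name): name is "side" or "top"; returns a dict with "pixels" (480x640x3 uint8, blue, green, red), "camera_matrix" (3x3 intrinsics, pixels), "rvec" (rotation vector, rad) and "tvec" (3), from world to camera coordinates, as OpenCV has them. Camera axes: x right, y down, z forward; pixel columns grow to the right and rows downward; lengths in m; the calibration is good to about 2 mm. A picture is of the moment at which its call begins. There is no depth.
- order.close_job(): hands the job in; it is judged then, once.
Trained networks look in the newest picture that a camera, given by its name, has taken for a name from the list of things; names that differ only in an ending like _2 or _b are one class to them, and where a whole thing is asked for, a point or a joint stands for the part that bears it (a point fixed in the world has none). Each returns a list of dicts, best first, with "score" (0 to 1); they miss things now and then, are a little off and sometimes report something else, mostly with a low value. They report only what shows in the picture. A call takes as long as a camera call. They do not tell look-alikes from the thing itself.
- spotter.find_in(thing, camera): "point" ([x, y, z] in m, in world coordinates, good to about 4 mm: the middle of the surface that is visible of it).
- spotter.cut_out(thing, camera): "pixels" (480x640 bool, what is visible of it).
- spotter.mark_of(thing, camera): "point" ([x, y, z] in m, in world coordinates, good to about 4 mm: a listed point, or the origin of a listed thing).
The state is a dict: "time_s": time; "q": joint angles; "qvel": joint speeds; "joint_efforts": joint torques, N m; "position": TCP position; "tool_rot": TCP orientation; "ft_force": force on the tool from outside, world axes, zero at the start; "wrist_torque": the same for the moment, N m; "grip_width": finger opening in m; "gripper_force": force on a finger pad.
Only numpy, scipy, OpenCV 4.12 (cv2) and the standard library are available. Lean on these libraries where they do the work, as an engineer would, in place of code of your own. Each camera call takes 0.05 s, during which the arm holds its last target. There are 200 camera calls.

## Working session

There is one attempt and no reset: what is moved stays moved. The work goes in short steps, Python scripts to look and compute and a tool call to move; the robot and the scene stay as the last step left them, time stands still between calls to the robot, and variables do not carry over. Pictures are saved under pics/ and viewed, at most 12 in all, crops included, and the job is handed in when it is done.

Besides the shell and the picture viewer there is one more tool, called after "Emit:" as name(argument=value, ...), one argument or row to a line, values as JSON. move_arm: Moves the arm, as the interface text tells. Its arguments: {"type":"object","properties":{"series":{"type":"string"},"force":{"type":"number"}},"required":["series"]}

```bash
ls; mkdir -p pics
python3 - <<'E'
from rig import observe, optics, order, spotter
import cv2
for n in ("side","top"):
    d=optics.get_image(n); cv2.imwrite(f"pics/{n}0.png",d["pixels"]); print(n,d["camera_matrix"],d["rvec"],d["tvec"])
for t in ("saw","blade_hole","nose","blank_a","blank_a_hole","blank_broken","offcut_bin","ply_disc","glue_bottle","screw_jar","screwdriver","blade_holder"):
    for c in ("top","side"):
        try: print(t,c,[(x["point"].round(3).tolist() if hasattr(x["point"],"round") else x["point"],round(x["score"],2)) for x in spotter.mark_of(t,c)])
        except Exception as e: print(t,c,e)
print(observe())
E
```

```text
pics
side [[619.75312746   0.         311.9320207 ]
 [  0.         619.75312746 240.04175735]
 [  0.           0.           1.        ]] [ 2.34739474 -0.54525691  0.23188393] [-0.43329776  0.29093036  1.33104046]
top [[474.14920043   0.         319.30266758]
 [  0.         474.14920043 243.96028609]
 [  0.           0.           1.        ]] [ 2.14694248 -2.18097738  0.09646278] [0.00935122 0.51302055 1.30661931]
saw top []
saw side [([0.4942, -0.2056, 0.0011], 0.41)]
blade_hole top [([0.6018, 0.2909, 0.1759], 0.76)]
blade_hole side [([0.5997, 0.2934, 0.1724], 0.86)]
nose top [([0.6047, 0.2887, 0.2999], 0.78), ([0.722, -0.0427, 0.0002], 0.28)]
nose side [([0.5998, 0.2911, 0.2954], 0.84), ([0.5573, -0.2108, -0.0021], 0.27)]
blank_a top [([0.4935, -0.2067, -0.0044], 0.79), ([0.5232, -0.0921, -0.0046], 0.75), ([0.5566, -0.2146, -0.0005], 0.32)]
blank_a side [([0.4936, -0.2063, 0.0027], 0.78), ([0.5261, -0.0927, -0.0007], 0.72)]
blank_a_hole top [([0.5604, -0.2139, 0.0016], 0.94)]
blank_a_hole side [([0.5558, -0.2088, -0.0006], 0.8)]
blank_broken top [([0.2059, -0.3176, 0.004], 0.91), ([
[... 1290 characters left out ...]
8581004e+01, -1.23360678e+01]), 'qvel': array([-0.00412332, -0.12092238,  0.0520601 , -0.01532229, -0.02082039,
       -0.04302831]), 'joint_efforts': array([-1.77558613e-03, -4.48329341e+01, -2.31463248e+01, -2.32930715e-04,
        5.60649296e-04,  2.99175758e-05]), 'position': array([0.20846957, 0.50893215, 0.20070158]), 'tool_rot': array([[-9.25369904e-01,  3.79065349e-01, -4.65890520e-05],
       [ 3.79065351e-01,  9.25369904e-01, -3.51977540e-05],
       [ 2.97698577e-05, -5.02312376e-05, -9.99999998e-01]]), 'ft_force': array([-0.58161223,  0.20399275,  0.1278025 ]), 'wrist_torque': array([ 0.02706394, -0.00573094,  0.00173054]), 'gripper_force': 0.0, 'grip_width': 0.08593991830755793}
```

View pics/top0.png

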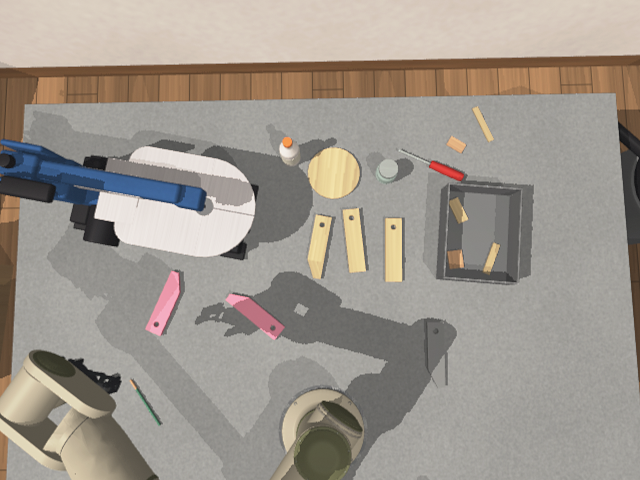

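View pics/side0.png

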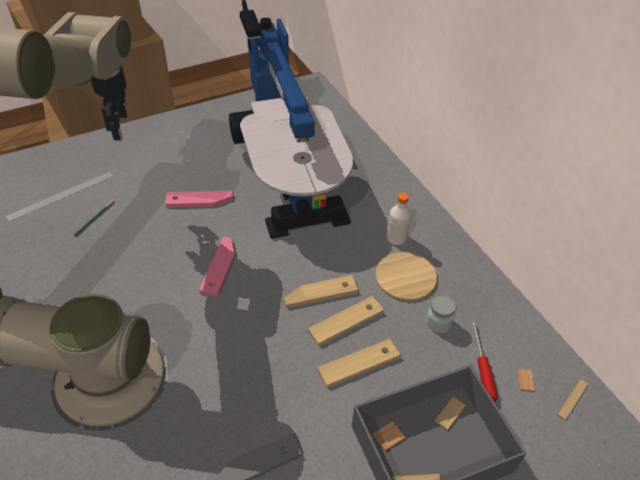

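The top view shows five strips that look like a blank, plus a dark blank-shaped thing. The candidates in the top view are:
- **Wood, (319,246):** its lower-left corner is cut slantwise, so it fits blank_broken.
- **Wood, (354,240) and (394,250):** rectangular, so these are the sound blanks.
- **Pink, (163,303) and (256,316), and grey, (436,352):** excluded by colour.

The bin is at (486,232) and the nose at (200,198). The side view agrees, with the broken blank at (320,292) and the sound ones at (346,320) and (358,363). Next I'll measure and confirm in a crop.

```bash
cat > h.py <<'E'
import numpy as np, cv2
from rig import observe, optics, order, spotter
def ray(d,uv):
    R,_=cv2.Rodrigues(np.array(d["rvec"],float)); t=np.array(d["tvec"],float).ravel()
    p=cv2.undistortPoints(np.array([[uv]],float),d["camera_matrix"],None).ravel()
    v=R.T@np.array([p[0],p[1],1]); return -R.T@t, v/np.linalg.norm(v)
def onz(d,uv,z):
    c,v=ray(d,uv); return c+v*(z-c[2])/v[2]
def tri(a,ua,b,ub):
    P=[]
    for d in (a,b):
        R,_=cv2.Rodrigues(np.array(d["rvec"],float)); P.append(np.array(d["camera_matrix"])@np.c_[R,np.array(d["tvec"],float).ravel()])
    X=cv2.triangulatePoints(P[0],P[1],np.array(ua,float).reshape(2,1),np.array(ub,float).reshape(2,1)).ravel(); return X[:3]/X[3]
def proj(d,X): return cv2.projectPoints(np.array([X],float),np.array(d["rvec"],float),np.array(d["tvec"],float),d["camera_matrix"],None)[0].ravel()
E
python3 - <<'E'
from h import *
T=optics.get_image("top"); S=optics.get_image("side")
np.set_printoptions(precision=4,suppress=True)
wood=lambda im:cv2.inRange(cv2.cvtColor(im,cv2.COLOR_BGR2HSV),(14,50,130),(30,255,255))
def holes(d,c):
    im=d["pixels"]; m=wood(im); out=[]
    n,l,st,ce=cv2.connectedComponentsWithStats(m)
    for X in c:
        u=proj(d,[*X,0.014]); 
        k=l[int(u[1]),int(u[0])]; mm=(l==k).astype(np.uint8)
        cs,h=cv2.findContours(mm,cv2.RETR_CCOMP,cv2.CHAIN_APPROX_NONE)
        o=max(cs,key=cv2.contourArea)
        hs=[(cv2.contourArea(x),np.mean(x[:,0],0)) for i,x in enumerate(cs) if h[0][i][3]>=0]
        hs=max(hs,key=lambda a:a[0]) if hs else None
        r=cv2.minAreaRect(o); out.append((r,hs))
        pts=[onz(d,p,0.014)[:2] for p in o[:,0]]
        rw=cv2.minAreaRect(np.array(pts,np.float32))
        print("rect@14mm",np.round(rw[0],4),np.round(rw[1],4),round(rw[2],2),"hole",hs, onz(d,hs[1],.014) if hs else None)
    return out
C=[(.506,.0085),(.525,-.092),(.4935,-.2065)]
a=holes(T,C);b=holes(S,C)
for x,y in zip(a,b):
    if x[1] and y[1]: print("tri hole",tri(T,x[1][1],S,y[1][1]))
for n in ("nose","blade_hole","blade_holder"):
    print(n,[[r["point"] for r in spotter.find_in(n,c)[:1]] for c in("top","side")])
c=T["pixels"][200:290,295:415]; d=S["pixels"][265:395,275:415]
cv2.imwrite("pics/crop1.png",np.hstack([cv2.resize(c,(400,300),interpolation=2),cv2.resize(d,(323,300),interpolation=2)]))
cv2.imwrite("pics/crop2.png",np.hstack([cv2.resize(T["pixels"][130:280,80:280],(400,300),interpolation=2),cv2.resize(S["pixels"][90:210,230:370],(350,300),interpolation=2)]))
E
```

```text
rect@14mm [0.508  0.0062] [0.0477 0.1805] 78.68 hole (21.5, array([321.6667, 224.3333])) [ 0.5704 -0.0062  0.014 ]
rect@14mm [ 0.5245 -0.0962] [0.1819 0.0482] 5.12 hole (22.0, array([351. , 217.5])) [ 0.5886 -0.09    0.014 ]
rect@14mm [ 0.4957 -0.2068] [0.0454 0.1794] 88.34 hole (18.5, array([392.6923, 226.6923])) [ 0.5602 -0.2078  0.014 ]
rect@14mm [0.5053 0.0039] [0.0488 0.1804] 78.91 hole (23.5, array([344.8   , 284.3333])) [ 0.5675 -0.0096  0.014 ]
rect@14mm [ 0.5206 -0.0983] [0.1856 0.0486] 5.45 hole (26.5, array([368.8235, 306.7647])) [ 0.5861 -0.0928  0.014 ]
rect@14mm [ 0.4921 -0.2089] [0.0492 0.1848] 88.9 hole (31.5, array([384.2941, 350.1765])) [ 0.5574 -0.2106  0.014 ]
tri hole [ 0.5704 -0.0058  0.0083]
tri hole [ 0.5887 -0.09    0.0092]
tri hole [ 0.56   -0.2082  0.0089]
nose [[[0.6415, 0.4918, 0.3085]], [[0.6173, 0.4245, 0.2998]]]
blade_hole [[[0.6186, 0.4214, 0.1776]], []]
blade_holder [[[0.6388, 0.4887, 0.309]], [[0.6202, 0.4293, 0.3078]]]
```

View pics/crop1.png

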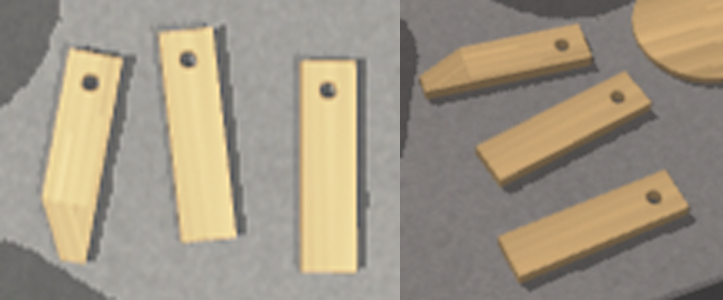

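View pics/crop2.png

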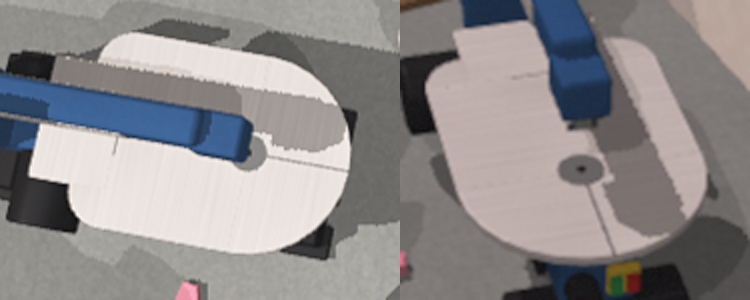

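Crop 1 confirms the slanted corner on the leftmost wooden blank, at (319,246) in the top view; the other two are whole. Crop 2 shows the blade hole in the side view at about (302,158). I'll work out the first grasp from this.

```bash
cat >> h.py <<'E'
def plan(*ts):
    o=observe(); p=np.array(o["position"]); R=np.array(o["tool_rot"]); yw=np.degrees(np.arctan2(R[1,1],R[0,1]))
    print("at",p.round(4),"yaw_y",round(yw,2),"w",round(o["grip_width"],4),"t",o["time_s"])
    for x,y,z,a in ts:
        s=R.T@(np.array([x,y,z])-p)*100; d=-((a-yw+90)%180-90); print((x,y,z,a),"->",s.round(2),"turn",round(d,2))
E
python3 - <<'E'
from h import *
plan((.516,.004,.12,79),(.516,.004,.0,79))
S=optics.get_image("side");T=optics.get_image("top")
# insert: dark hole in side, grey in both
im=S["pixels"][140:175,285:322]; g=cv2.cvtColor(im,cv2.COLOR_BGR2GRAY)
m=(g<60).astype(np.uint8); n,l,st,ce=cv2.connectedComponentsWithStats(m); print(g.min(),[(st[i],ce[i]+[285,140],onz(S,ce[i]+[285,140],.175)) for i in range(1,n)])
# insert ellipse in side
m=((g>60)&(g<150)).astype(np.uint8);n,l,st,ce=cv2.connectedComponentsWithStats(m); i=1+np.argmax(st[1:,4])
c=max(cv2.findContours((l==i).astype(np.uint8),0,1)[0],key=cv2.contourArea); e=cv2.fitEllipse(c); print(st[i],e,onz(S,np.array(e[0])+[285,140],.175))
gt=cv2.cvtColor(T["pixels"],cv2.COLOR_BGR2GRAY)[195:216,195:220]; print(gt)
for X in ([.601,.291,.175],[.601,.291,.3]): print(proj(T,X),proj(S,X))
# bin rim
E
```

```text
at [0.2085 0.5089 0.2007] yaw_y 67.72 w 0.0856 t 1.7
(0.516, 0.004, 0.12, 79) -> [-47.6  -35.07   8.07] turn -11.28
(0.516, 0.004, 0.0, 79) -> [-47.6  -35.07  20.07] turn -11.28
34 [(array([13,  0,  2,  2,  3], dtype=int32), array([298.33333333, 140.33333333]), array([0.61756776, 0.35274319, 0.175     ])), (array([22,  0,  1,  1,  1], dtype=int32), array([307., 140.]), array([0.63846946, 0.34432704, 0.175     ])), (array([16, 17,  3,  2,  4], dtype=int32), array([302.  , 157.25]), array([0.59650144, 0.28744958, 0.175     ]))]
[ 11   0  26  35 402] ((26.310457229614258, 13.964583396911621), (25.269453048706055, 36.13285827636719), 157.86529541015625) [0.6234181 0.28891   0.175    ]
[[ 92  93  91  91  81  70  57  49  50  47  48  93 155 154 154 152 152 151
  158 161 157 158 158 158 156]
 [ 95  93  92  89  77  66  55  50  49  48  75 156 213 212 200 161 207 197
  153 157 155 157 158 156 155]
 [ 94  95  93  89  75  62  52  51  49  46  77 159 211 224 232 212 231 227
  212 212 204 155 156 156 156]
 [ 92  93  92  87  73  61  48  49  48  45  70 133 151 167 197 226 229 228
  234 234 229 153 156
[... 1207 characters left out ...]
138 138 138 137 137 134 143 195
  235 230 230 228 230 231 221]
 [210 150 113 117 111 101 113 126 141 138 137 137 137 137 136 133 160 230
  231 228 228 226 228 230 230]
 [233 215 147 136 137 132 141 140 137 138 137 137 136 135 133 152 215 232
  229 228 227 226 229 229 228]
 [231 232 211 162 132 135 136 137 137 137 135 135 134 139 176 217 233 231
  228 228 227 226 229 228 228]
 [230 233 235 219 178 145 130 132 133 133 131 138 160 156 225 234 230 230
  228 228 226 227 229 228 228]
 [229 232 233 232 225 216 202 177 179 157 188 208 215 209 233 230 229 229
  228 228 226 228 229 228 228]]
[203.22731619 205.22969239] [302.99070731 155.93643897]
[189.06579408 195.17341068] [303.17156122 115.04557125]
```

Emit:
move_arm(
  series="-4.7 -3.5 0 -2 0.5; -9.5 -7 0 -4 0.5; -14.3 -10.5 0 -6 0.5; -19 -14 0 -8 0.5; -23.8 -17.5 0 -10 0.5; -28.5 -21 1 -11.3 0.5; -33.3 -24.5 2.5 -11.3 0.5; -38 -28 4 -11.3 0.5",
  force=60,
)

```text
time_s: 2.8
position: [0.4549, 0.1039, 0.1606]
tool_rot: [[-0.982, 0.191, 0.001], [0.191, 0.982, 0.0], [-0.001, 0.0, -1.0]]
ft_force: [0.5, 1.1, -0.4]
grip_width: 0.0641
gripper_force: 0.0
```

Run:
```python
from h import *
plan((.516,.004,.12,79),(.516,.004,.0,79))
```

```text
at [0.4549 0.1039 0.1606] yaw_y 79.01 w 0.0641 t 2.8
(0.516, 0.004, 0.12, 79) -> [-7.9  -8.65  4.06] turn 0.01
(0.516, 0.004, 0.0, 79) -> [-7.89 -8.65 16.06] turn 0.01
```

Emit:
move_arm(
  series="-4 -4.3 2 0 0.5; -7.9 -8.6 5 0 0.5; -7.9 -8.6 10 0 0.5; -7.9 -8.6 14 0 0.5; -7.9 -8.6 15.4 0 0.5; -7.9 -8.6 15.8 0 0.5; -7.9 -8.6 15.8 0 0.5; -7.9 -8.6 15.8 0 -0.3",
)

```text
time_s: 3.8
position: [0.5159, 0.0063, 0.0039]
tool_rot: [[-0.982, 0.19, 0.002], [0.19, 0.982, -0.001], [-0.002, -0.0, -1.0]]
ft_force: [0.1, -1.2, -0.2]
grip_width: 0.0471
gripper_force: 0.0
```

Emit:
move_arm(
  series="0 0 0 0 -0.3; 0 0 0 0 -0.3; 0 0 0 0 -0.3; 0 0 -1 0 -0.3; 0 0 -4 0 -0.3; 0 0 -8 0 -0.3",
)

```text
time_s: 4.55
position: [0.5147, 0.0064, 0.0837]
tool_rot: [[-0.982, 0.19, -0.001], [0.19, 0.982, 0.0], [0.001, 0.0, -1.0]]
ft_force: [0.6, 0.2, 0.4]
grip_width: 0.0299
gripper_force: 0.0
```

It closed past the blank, probably because the tips sat too high. I'll check the blank's state.

Run:
```python
from h import *
T=optics.get_image("top");S=optics.get_image("side")
cv2.imwrite("pics/s1.png",np.hstack([cv2.resize(T["pixels"][180:300,280:420],(400,343),interpolation=2),cv2.resize(S["pixels"][215:335,250:390],(400,343),interpolation=2)]))
plan((.516,.005,.0,79))
```

```text
at [0.5172 0.006  0.087 ] yaw_y 79.03 w 0.03 t 4.65
(0.516, 0.005, 0.0, 79) -> [ 0.17 -0.12  8.69] turn 0.03
```

View pics/s1.png

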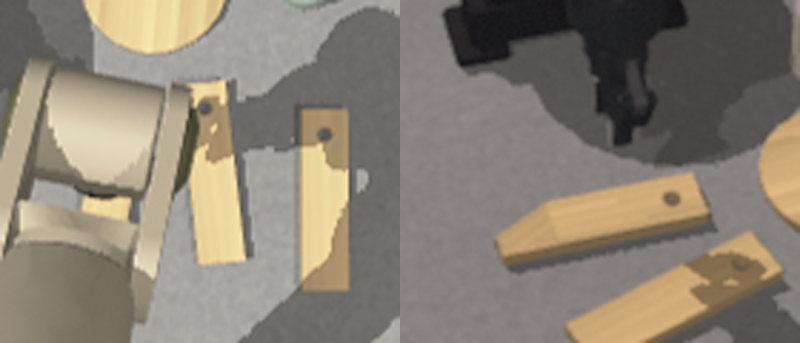

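The broken blank is still in place: it lies flat at (605,225) in the right-hand pane. The fingers need to go lower, so I'll retry at TCP z of about -6 mm and watch the force.

Emit:
move_arm(
  series="0.1 -0.1 2 0 0.4; 0.1 -0.1 5 0 0.4; 0.1 -0.1 8 0 0.4; 0.1 -0.1 8.8 0 0.4; 0.1 -0.1 9.2 0 0.4; 0.1 -0.1 9.2 0 0.4",
)

```text
time_s: 5.4
position: [0.5144, 0.0055, -0.0086]
tool_rot: [[-0.982, 0.19, 0.001], [0.19, 0.982, -0.0], [-0.001, -0.0, -1.0]]
ft_force: [0.4, -0.1, 1.0]
grip_width: 0.0599
gripper_force: 0.0
```

Emit:
move_arm(
  series="0 0 -0.1 0 -0.1; 0 0 -0.2 0 -0.1; 0 0 -0.2 0 -0.1; 0 0 -0.2 0 -0.1; 0 0 -0.2 0 -0.1",
)

```text
time_s: 6.02
position: [0.514, 0.0055, -0.0073]
tool_rot: [[-0.982, 0.19, -0.0], [0.19, 0.982, 0.0], [0.0, -0.0, -1.0]]
ft_force: [-0.7, -0.1, -0.1]
grip_width: 0.0385
gripper_force: 0.0
```

Run:
```python
from h import *
S=optics.get_image("side")
cv2.imwrite("pics/s2.png",cv2.resize(S["pixels"][205:335,260:400],(800,743)[:2],interpolation=2)[:600])
o=observe();print(o["ft_force"],o["grip_width"],o["gripper_force"],o["position"])
```

```text
[ 0.5098796  -0.68542812  0.14013813] 0.03846056796160617 0.0 [ 0.51394983  0.00552093 -0.00728696]
```

View pics/s2.png

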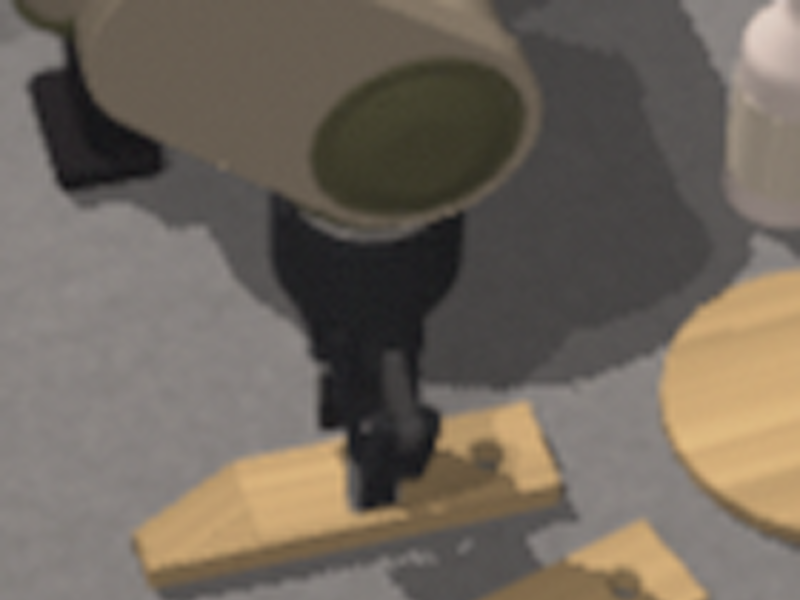

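The fingers are still above the blank's top, with the near tip at about (326,293) in the full side view. The real tips therefore sit higher than the reading suggests, so I'll open and feel downwards.

Emit:
move_arm(
  series="0 0 -0.2 0 0.5; 0 0 -0.2 0 0.5; 0 0 -0.2 0 0.5; 0 0 0.2 0 0.5; 0 0 0.6 0 0.5; 0 0 0.6 0 0.5",
)

```text
time_s: 6.82
position: [0.5137, 0.0056, -0.0137]
tool_rot: [[-0.982, 0.19, -0.001], [0.19, 0.982, 0.0], [0.001, 0.0, -1.0]]
ft_force: [0.3, 0.1, 0.3]
grip_width: 0.0643
gripper_force: 0.0
```

Emit:
move_arm(
  series="0 0 0.2 0 0.4; 0 0 0.4 0 0.3; 0 0 0.5 0 0.3; 0 0 0.5 0 0.3",
)

```text
time_s: 7.32
position: [0.514, 0.0055, -0.0183]
tool_rot: [[-0.982, 0.19, -0.0], [0.19, 0.982, -0.0], [0.0, -0.0, -1.0]]
ft_force: [0.0, -0.9, 0.6]
grip_width: 0.0552
gripper_force: 0.0
```

Emit:
move_arm(
  series="0 0 0.2 0 0.3; 0 0 0.4 0 0.3; 0 0 0.4 0 0.3",
)

```text
time_s: 7.7
position: [0.5139, 0.0055, -0.0225]
tool_rot: [[-0.982, 0.19, -0.0], [0.19, 0.982, 0.0], [0.0, -0.0, -1.0]]
ft_force: [-0.3, 0.5, 0.1]
grip_width: 0.0555
gripper_force: 0.0
```

Emit:
move_arm(
  series="0 0 0 0 0; 0 0 0 0 -0.2; 0 0 0 0 -0.2; 0 0 0 0 -0.2",
)

```text
time_s: 8.2
position: [0.514, 0.0055, -0.0217]
tool_rot: [[-0.982, 0.19, 0.0], [0.19, 0.982, -0.0], [-0.0, -0.0, -1.0]]
ft_force: [-1.9, 0.4, 5.4]
grip_width: 0.0431
gripper_force: 60.0
```

Gripped: 60 N, with slight bench contact. I'll lift and check the hold. The blank's underside on the bench corresponds to a measured z of -0.022.

Emit:
move_arm(
  series="0 0 -2 0 -0.2; 0 0 -6 0 -0.2; 0 0 -11 0 -0.2; 0 0 -14 0 -0.2; 0 0 -14 0 -0.2",
)

```text
time_s: 8.82
position: [0.5149, 0.0054, 0.1196]
tool_rot: [[-0.982, 0.19, 0.004], [0.19, 0.982, -0.001], [-0.004, -0.0, -1.0]]
ft_force: [0.5, -0.7, -1.5]
grip_width: 0.0433
gripper_force: 61.2
```

Run:
```python
from h import *
plan((.54,-.437,.12,85),(.54,-.437,.03,85))
S=optics.get_image("side");T=optics.get_image("top")
cv2.imwrite("pics/s3.png",np.hstack([S["pixels"][120:420,240:640],T["pixels"][100:400,250:650]]))
for c in ("top","side"): print([(r["point"],r["score"]) for r in spotter.mark_of("offcut_bin",c)[:2]])
```

```text
at [0.5149 0.0054 0.1196] yaw_y 79.03 w 0.0433 t 8.825
(0.54, -0.437, 0.12, 85) -> [-1.088e+01 -4.295e+01  1.000e-02] turn -5.97
(0.54, -0.437, 0.03, 85) -> [-10.84 -42.95   9.01] turn -5.97
[([0.5287, -0.4409, 0.004], 0.73)]
[([0.5307, -0.4387, -0.0005], 0.79)]
```

View pics/s3.png

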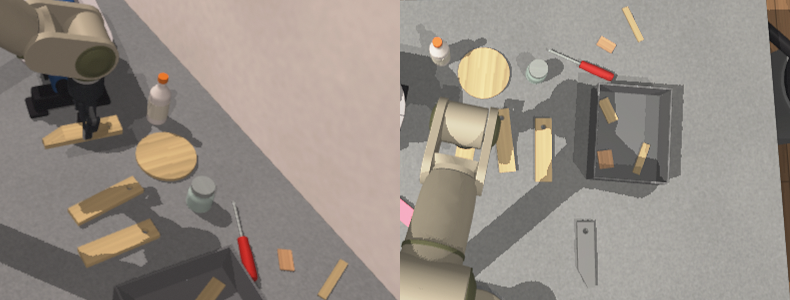

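The picture shows the broken blank held in the air, at (85,132) in the left pane. The bin is clear, so I'll carry it there.

Emit:
move_arm(
  series="-1.3 -5.3 0 -1 -0.2; -2.7 -10.7 0 -2 -0.2; -4 -16 0 -3 -0.2; -5.4 -21.4 0 -4 -0.2; -6.8 -26.8 0 -5 -0.2; -8.2 -32.2 0 -6 -0.2; -9.6 -37.5 0 -6 -0.2; -10.9 -43 0 -6 -0.2",
)

```text
time_s: 10.02
position: [0.5387, -0.4388, 0.1159]
tool_rot: [[-0.996, 0.087, -0.002], [0.087, 0.996, 0.002], [0.002, 0.002, -1.0]]
ft_force: [1.1, -0.7, -0.5]
grip_width: 0.0434
gripper_force: 61.2
```

Emit:
move_arm(
  series="0 0 0 0 -0.2; 0 0 4 0 -0.2; 0 0 7.5 0 -0.2; 0 0 7.5 0 -0.2; 0 0 7.5 0 0.4; 0 0 7.5 0 0.4; 0 0 7.5 0 0.4",
)

```text
time_s: 10.9
position: [0.5395, -0.4377, 0.044]
tool_rot: [[-0.996, 0.087, 0.001], [0.087, 0.996, -0.001], [-0.001, -0.001, -1.0]]
ft_force: [-0.1, 0.2, -0.2]
grip_width: 0.0598
gripper_force: 0.0
```

Run:
```python
from h import *
plan((.49,-.1,.1,95.5))
```

```text
at [ 0.5395 -0.4377  0.044 ] yaw_y 85.03 w 0.0598 t 10.9
(0.49, -0.1, 0.1, 95.5) -> [ 7.85 33.2  -5.66] turn -10.47
```

Emit:
move_arm(
  series="0 0 -5 0 0.4; 0 0 -9 0 0.4; 1 5 -9 -2 0.4; 2.3 11 -9 -4 0.4; 3.8 17 -9 -6 0.4; 5.5 22.5 -9 -8 0.4; 7 28 -9 -10.5 0.4; 8.3 33 -9 -10.5 0.4",
)

```text
time_s: 11.9
position: [0.4846, -0.0996, 0.1335]
tool_rot: [[-0.995, -0.097, 0.001], [-0.097, 0.995, -0.0], [-0.001, -0.001, -1.0]]
ft_force: [1.4, 0.3, 0.1]
grip_width: 0.0596
gripper_force: 0.0
```

Run:
```python
from h import *
plan((.483,-.101,.02,95.5),(.483,-.101,-.021,95.5))
S=optics.get_image("side");T=optics.get_image("top")
cv2.imwrite("pics/s4.png",np.hstack([S["pixels"][180:480,240:640],T["pixels"][100:400,250:650]]))
for c in ("top","side"):
  for n in ("blank_broken","blank_a","blank_a_hole"): print(c,n,[(np.round(r["point"],4),r["score"]) for r in spotter.mark_of(n,c)])
```

```text
at [ 0.4846 -0.0996  0.1335] yaw_y 95.55 w 0.0596 t 11.9
(0.483, -0.101, 0.02, 95.5) -> [ 0.19 -0.11 11.35] turn 0.05
(0.483, -0.101, -0.021, 95.5) -> [ 0.19 -0.11 15.45] turn 0.05
top blank_broken [(array([0.3221, 0.1846, 0.0028]), 0.83), (array([ 0.3577,  0.4327, -0.0017]), 0.83), (array([ 0.5332, -0.4372,  0.0092]), 0.74), (array([ 0.202 , -0.3148,  0.0035]), 0.73)]
top blank_a [(array([ 0.4952, -0.2096, -0.004 ]), 0.62)]
top blank_a_hole [(array([ 5.591e-01, -2.134e-01, -3.000e-04]), 0.95), (array([0.5997, 0.2896, 0.2303]), 0.71)]
side blank_broken [(array([0.3566, 0.4397, 0.0007]), 0.95), (array([ 0.3233,  0.1862, -0.0015]), 0.88), (array([0.5993, 0.2927, 0.2971]), 0.68), (array([ 0.2005, -0.3149, -0.0013]), 0.57)]
side blank_a [(array([ 0.5241, -0.0954, -0.0008]), 0.95), (array([ 0.4927, -0.2064,  0.0023]), 0.91)]
side blank_a_hole [(array([ 0.5595, -0.2091, -0.0054]), 0.91), (array([ 0.4942, -0.2091,  0.0007]), 0.36)]
```

View pics/s4.png

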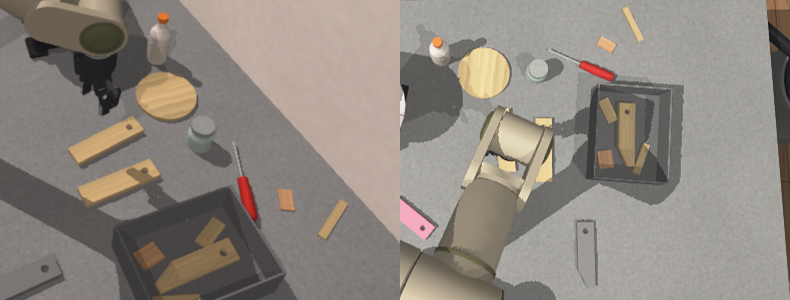

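The broken blank lies flat in the bin, at (628,135) in the right pane. Next is blank_b.

Emit:
move_arm(
  series="0.1 -0.1 5 0 0.35; 0.1 -0.1 10 0 0.35; 0.1 -0.1 13.5 0 0.35; 0.1 -0.1 14.8 0 0.3; 0.1 -0.1 15.3 0 0.3; 0.1 -0.1 15.3 0 0.3; 0.1 -0.1 15.4 0 0; 0.1 -0.1 15.4 0 -0.2",
)

```text
time_s: 13.3
position: [0.4871, -0.1043, -0.0175]
tool_rot: [[-0.995, -0.097, 0.008], [-0.097, 0.995, -0.005], [-0.008, -0.005, -1.0]]
ft_force: [-0.6, -0.5, 27.0]
grip_width: 0.0344
gripper_force: 14.2
```

Emit:
move_arm(
  series="0 0 0 0 -0.2; 0 0 0 0 -0.2; 0 0 0 0 -0.2",
  force=80,
)

```text
time_s: 13.68
position: [0.4871, -0.1042, -0.0175]
tool_rot: [[-0.995, -0.096, 0.008], [-0.096, 0.995, -0.004], [-0.008, -0.005, -1.0]]
ft_force: [-1.9, -1.7, 26.6]
grip_width: 0.0346
gripper_force: 13.4
```

That is not a proper grip: 27 N upward means the tips sit on top. I'll open, rise and look.

Emit:
move_arm(
  series="0 0 0 0 0.3; 0 0 -1 0 0.3; 0 0 -5 0 0.3; 0 0 -10 0 0.3; 0 0 -10 0 0.3",
)

```text
time_s: 14.3
position: [0.4858, -0.103, 0.0825]
tool_rot: [[-0.995, -0.097, 0.007], [-0.097, 0.995, -0.003], [-0.007, -0.004, -1.0]]
ft_force: [-0.2, -0.7, -0.7]
grip_width: 0.0555
gripper_force: 0.0
```

Run:
```python
from h import *
plan((.483,-.101,-.021,95.5))
T=optics.get_image("top");S=optics.get_image("side")
for d,c in ((T,"top"),(S,"side")):
    for n in ("blank_a","blank_a_hole"): print(c,n,[(np.round(r["point"],4),r["score"]) for r in spotter.mark_of(n,c)])
cv2.imwrite("pics/s5.png",np.hstack([cv2.resize(S["pixels"][210:400,270:430],(400,475),interpolation=2),cv2.resize(T["pixels"][180:300,310:411],(400,475),interpolation=2)]))
```

```text
at [ 0.4858 -0.103   0.0825] yaw_y 95.54 w 0.0555 t 14.3
(0.483, -0.101, -0.021, 95.5) -> [ 0.33  0.27 10.35] turn 0.04
top blank_a [(array([ 0.4956, -0.2093, -0.0039]), 0.83), (array([0.5993, 0.289 , 0.174 ]), 0.69)]
top blank_a_hole [(array([ 5.59e-01, -2.10e-01,  3.00e-04]), 0.62)]
side blank_a [(array([ 0.5224, -0.0976, -0.0019]), 0.68), (array([ 0.4949, -0.2061, -0.0009]), 0.61), (array([ 5.279e-01, -4.343e-01, -3.000e-04]), 0.44)]
side blank_a_hole [(array([ 0.5561, -0.2081, -0.0032]), 0.91), (array([ 0.5296, -0.4357, -0.0013]), 0.23)]
```

View pics/s5.png

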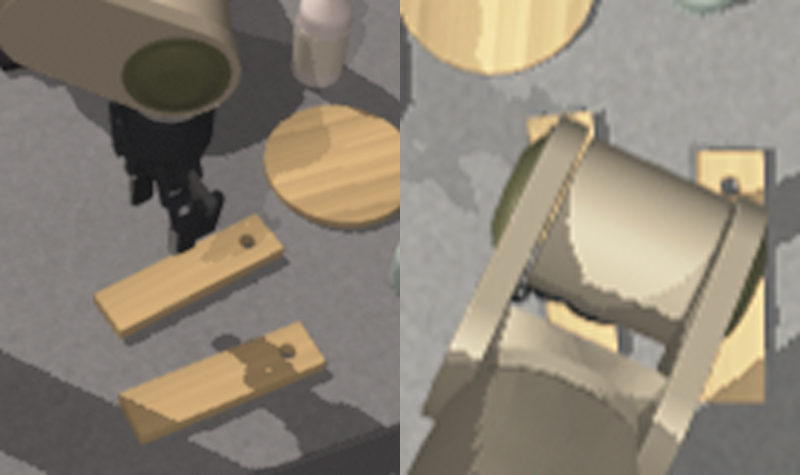

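Blank_b is at about its old place, at (185,275) in the left pane. I'll descend open until the tips touch the bench, then close just above that.

Emit:
move_arm(
  series="0.2 0.3 5 0 0.35; 0.2 0.3 9 0 0.35; 0.2 0.3 10.4 0 0.35; 0.2 0.3 10.7 0 0.35; 0.2 0.3 10.9 0 0.35; 0.2 0.3 10.9 0 0.35",
)

```text
time_s: 15.35
position: [0.4824, -0.0999, -0.0294]
tool_rot: [[-0.995, -0.096, 0.002], [-0.096, 0.995, -0.001], [-0.001, -0.001, -1.0]]
ft_force: [-0.3, -0.6, -0.8]
grip_width: 0.0576
gripper_force: 0.0
```

Emit:
move_arm(
  series="0 0 0 0 0.1; 0 0 0 0 -0.2; 0 0 0 0 -0.2; 0 0 0 0 -0.2",
  force=60,
)

```text
time_s: 15.85
position: [0.4822, -0.0998, -0.0293]
tool_rot: [[-0.995, -0.096, 0.001], [-0.096, 0.995, -0.001], [-0.001, -0.001, -1.0]]
ft_force: [-2.0, -0.0, 8.9]
grip_width: 0.0445
gripper_force: 61.6
```

Gripped: 61 N at 44.5 mm. I'll lift to about 195 mm and move to the near side of the table, short of the blade holder.

Emit:
move_arm(
  series="0 0 -2 0 -0.2; 0 0 -7 0 -0.2; 0 0 -13 0 -0.2; 0 0 -19.5 0 -0.2; 0 0 -19.5 0 -0.2",
)

```text
time_s: 16.48
position: [0.4836, -0.1004, 0.1692]
tool_rot: [[-0.995, -0.096, 0.009], [-0.096, 0.995, -0.004], [-0.008, -0.005, -1.0]]
ft_force: [0.3, 0.4, -1.7]
grip_width: 0.0444
gripper_force: 61.6
```

```bash
cat >> h.py <<'E'
def holemeas(zt=None,box=None):
    """blank hole in both views near gripper: dark blob inside wood"""
    out={}
    for c in("top","side"):
        d=optics.get_image(c); o=spotter.mark_of("blank_b_hole",c); out[c]=d
        print(c,[(np.round(r["point"],4),round(r["score"],2)) for r in o])
    return out
E
python3 - <<'E'
from h import *
plan((.435,.305,.166,82),(.4945,.303,.166,82),(.4945,.303,.146,82))
holemeas()
E
```

```text
at [ 0.4836 -0.1004  0.1692] yaw_y 95.54 w 0.0444 t 16.475
(0.435, 0.305, 0.166, 82) -> [ 0.92 40.82  0.11] turn 13.54
(0.4945, 0.303, 0.166, 82) -> [-4.98 40.05  0.16] turn 13.54
(0.4945, 0.303, 0.146, 82) -> [-4.96 40.06  2.16] turn 13.54
top [(array([ 0.5883, -0.0857,  0.2015]), 0.71)]
side [(array([ 0.5891, -0.0909,  0.1916]), 0.66)]
```

Emit:
move_arm(
  series="0.2 5 0 0 -0.2; 0.4 10.5 0 2 -0.2; 0.5 16 0 4 -0.2; 0.7 21.5 0 6 -0.2; 0.8 27 0 8 -0.2; 0.9 32 0 10 -0.2; 0.9 37 0 12 -0.2; 0.9 40.8 0 13.5 -0.2",
)

```text
time_s: 17.68
position: [0.4325, 0.3072, 0.1629]
tool_rot: [[-0.99, 0.139, -0.003], [0.139, 0.99, -0.001], [0.003, -0.002, -1.0]]
ft_force: [1.4, -1.0, -0.7]
grip_width: 0.0444
gripper_force: 61.6
```

Emit:
move_arm(
  series="0 0 0 0 -0.2",
)

```text
time_s: 17.8
position: [0.4325, 0.3072, 0.1628]
tool_rot: [[-0.991, 0.136, -0.003], [0.136, 0.991, -0.001], [0.003, -0.002, -1.0]]
ft_force: [0.4, -0.7, -1.0]
grip_width: 0.0446
gripper_force: 61.6
```

Run:
```python
from h import *
plan((.4945,.303,.166,82),(.4945,.303,.146,82))
D=holemeas()
cv2.imwrite("pics/s6.png",np.hstack([cv2.resize(D["side"]["pixels"][70:220,210:370],(400,375),interpolation=2),cv2.resize(D["top"]["pixels"][130:280,120:280],(400,375),interpolation=2)]))
```

```text
at [0.4325 0.3072 0.1628] yaw_y 82.2 w 0.0446 t 17.8
(0.4945, 0.303, 0.166, 82) -> [-6.2   0.42 -0.34] turn 0.2
(0.4945, 0.303, 0.146, 82) -> [-6.21  0.43  1.66] turn 0.2
top [(array([0.5372, 0.2942, 0.1902]), 0.73)]
side [(array([0.5407, 0.2899, 0.1898]), 0.87)]
```

View pics/s6.png

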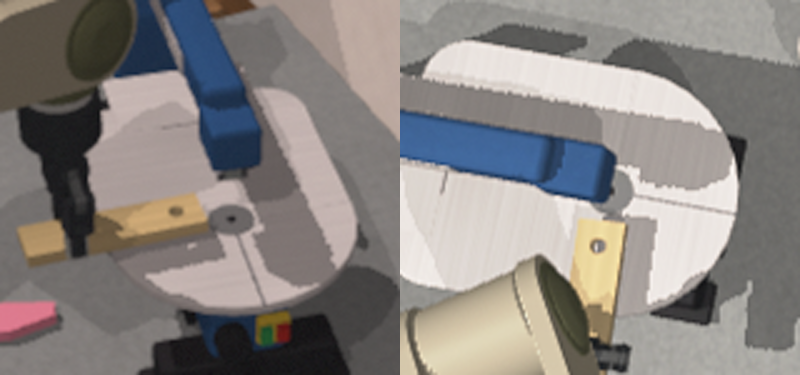

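The side pane shows the held blank's hole at (280,154), left of the blade hole at (302,157). The top pane shows its hole at (199,228). I'll compute the offset per camera.

Run:
```python
from h import *
S=optics.get_image("side");T=optics.get_image("top")
def blob(d,u,r=6):
    x,y=int(u[0])-r,int(u[1])-r; g=cv2.cvtColor(d["pixels"],cv2.COLOR_BGR2GRAY)[y:y+2*r+1,x:x+2*r+1].astype(float)
    w=np.clip(np.median(g)-25-g,0,None); yy,xx=np.mgrid[:2*r+1,:2*r+1]; return np.array([(w*xx).sum(),(w*yy).sum()])/w.sum()+[x,y]
us,ut=blob(S,(280,154)),blob(T,(199,228)); print(us,ut)
b=tri(T,ut,S,us); print("blank hole tri",b)
hs,ht=np.array([302.,157.25]),None
# insert circle fit in top: edge pixels light->grey
g=cv2.cvtColor(T["pixels"],cv2.COLOR_BGR2GRAY); m=cv2.inRange(g[190:222,190:222],125,146); n,l,st,ce=cv2.connectedComponentsWithStats(m); i=1+np.argmax(st[1:,4]); 
c=cv2.findContours((l==i).astype(np.uint8),0,1)[0][0][:,0]+190; e=c[(c[:,0]>206)|(c[:,1]>210)]
A=np.c_[2*e,np.ones(len(e))]; s=np.linalg.lstsq(A,(e**2).sum(1),rcond=None)[0]; print("insert",s[:2],np.sqrt(s[2]+s[:2]@s[:2]))
print("tri blade hole",tri(T,s[:2],S,hs))
for z in(.196,.201,.206): print(z,"side d",(onz(S,hs,.175)-onz(S,us,z))[:2],"top d",(onz(T,s[:2],.175)-onz(T,ut,z))[:2])
```

```text
[280.79876161 154.8993808 ] [199.66725352 227.22535211]
blank hole tri [0.54152953 0.2935892  0.19757938]
insert [204.93134281 205.78755236] 7.202822920577633
tri blade hole [0.59774593 0.28743789 0.17470286]
0.196 side d [ 0.05446608 -0.00798606] top d [ 0.05731292 -0.00717231]
0.201 side d [ 0.05687785 -0.00242308] top d [ 0.05801992 -0.00584306]
0.206 side d [0.05928961 0.0031399 ] top d [ 0.05872693 -0.00451381]
```

Emit:
move_arm(
  series="-2 0.1 0 0 -0.2; -4 0.2 0 0 -0.2; -5.7 0.3 0.2 0 -0.2; -5.7 0.3 0.6 0 -0.2; -5.7 0.3 0.9 0 -0.2; -5.7 0.3 0.9 0 -0.2",
)

```text
time_s: 18.85
position: [0.4898, 0.3007, 0.1555]
tool_rot: [[-0.99, 0.138, -0.001], [0.138, 0.99, -0.0], [0.001, -0.0, -1.0]]
ft_force: [0.5, 0.4, -0.7]
grip_width: 0.0445
gripper_force: 61.6
```

```bash
cat >> h.py <<'E'
def blob(d,u,r=6):
    x,y=int(u[0])-r,int(u[1])-r; g=cv2.cvtColor(d["pixels"],cv2.COLOR_BGR2GRAY)[y:y+2*r+1,x:x+2*r+1].astype(float)
    w=np.clip(np.median(g)-25-g,0,None); yy,xx=np.mgrid[:2*r+1,:2*r+1]; return np.array([(w*xx).sum(),(w*yy).sum()])/w.sum()+[x,y]
E
python3 - <<'E'
from h import *
plan()
S=optics.get_image("side")
print([proj(S,[.5965,.2874,.175+h]) for h in (0,.009,.014)])
g=cv2.cvtColor(S["pixels"],cv2.COLOR_BGR2GRAY); print(g[143:164,290:316])
holemeas()
E
```

```text
at [0.4898 0.3007 0.1555] yaw_y 82.05 w 0.0445 t 18.85
[array([302.0080692, 157.2616176]), array([302.01622216, 154.47792743]), array([302.02078165, 152.92116593])]
[[162 163 164 164 163 164 164 164 164 163 162 163 163 163 163 163 147 115
   97  97  98  98 100  97  97  97]
 [163 163 163 163 164 164 163 164 163 164 163 162 164 163 161 160 159 126
   92  96  97  98  97  99  98  97]
 [163 163 164 165 166 164 165 164 164 165 164 163 160 154 151 149 148 119
   87  93  96  98  97  98  98  97]
 [165 165 164 165 166 164 163 164 163 164 164 158 148 146 146 146 147 119
   89  92  95  98  97  98  97  98]
 [159 162 164 165 164 164 164 165 165 166 167 162 157 159 155 149 149 124
  100  99 101  99  98  98  96  98]
 [158 162 165 166 166 166 167 168 168 171 172 171 172 171 166 159 159 149
  142 127 110 102  98  97  97  97]
 [167 168 169 168 169 170 170 171 172 165 156 151 154 157 166 170 172 172
  173 143 113 108 101  98  97  97]
 [170 171 171 170 171 171 171 171 167 143 117 110 117 126 147 169 175 175
  175 146 114 111 103  98 104 108]
 [170 171 170 171 170 171 171 171 162 123  93  97 104 104 124 1
[... 746 characters left out ...]
130 124 114 103 101 101 102
  103 102 101 102 102 101  97  96]
 [172 164 162 155 150 143 131 125 113 100 100 101 102 102 103 101 102 102
  101 100 100  99  99  99  98  96]
 [144 132 125 113 102 104 103 103 103 103 101 102 101 100  99 101 100  94
   90  89  88  94  98  97  98  96]
 [104 103 105 102 103 102 102 101 101 100 100 101  95  90  94  89  83  75
   69  71  82 100 110 109 110 110]
 [102 102 101 101 101 101 100  97  92  88  85  84  75  68  74  71  63  67
   86  98 107 117 121 122 122 121]
 [100 100  99  99  99  99  99  96  88  81  73  67  68  74  68  76  92 100
  114 121 122 121 121 121 121 121]]
top [(array([0.5945, 0.2865, 0.1844]), 0.64)]
side [(array([0.5958, 0.2873, 0.183 ]), 0.9)]
```

Emit:
move_arm(
  series="-0.2 0 0.2 0 -0.2; -0.2 0 0.5 0 -0.2; -0.2 0 0.7 0 -0.2; -0.2 0 0.7 0 -0.2",
)

```text
time_s: 19.6
position: [0.4924, 0.3003, 0.1485]
tool_rot: [[-0.99, 0.139, -0.0], [0.139, 0.99, -0.0], [0.0, -0.0, -1.0]]
ft_force: [-0.4, 0.2, -0.8]
grip_width: 0.0443
gripper_force: 61.6
```

Emit:
move_arm(
  series="0 0 0.15 0 -0.2; 0 0 0.3 0 -0.2; 0 0 0.3 0 -0.2",
)

```text
time_s: 19.98
position: [0.4925, 0.3003, 0.1458]
tool_rot: [[-0.99, 0.139, 0.0], [0.139, 0.99, 0.0], [-0.0, 0.0, -1.0]]
ft_force: [-0.9, 0.7, 1.1]
grip_width: 0.0443
gripper_force: 61.7
```

Run:
```python
from h import *
S=optics.get_image("side")
print([proj(S,[.5965,.2874,.175+h]) for h in (0,.009,.014)])
g=cv2.cvtColor(S["pixels"],cv2.COLOR_BGR2GRAY); print(g[146:161,295:312])
holemeas()
for c in("top","side"): print([(np.round(r["point"],4),round(r["score"],2)) for r in spotter.mark_of("blade_hole",c)+spotter.mark_of("blade_holder",c)+spotter.mark_of("nose",c)])
```

```text
[array([302.0080692, 157.2616176]), array([302.01622216, 154.47792743]), array([302.02078165, 152.92116593])]
[[165 165 164 163 163 165 165 164 165 171 168 164 162 130  96  97  98]
 [164 164 163 163 164 165 163 169 166 171 165 156 154 122  90  95  98]
 [164 164 164 165 164 164 165 168 164 157 157 150 145 133 109  96  96]
 [164 165 164 165 165 164 164 165 161 157 164 162 158 160 136 106 100]
 [164 164 165 167 166 168 169 169 170 171 171 172 171 172 142 112 106]
 [167 168 168 169 170 171 171 168 167 171 171 172 170 171 141 110 109]
 [172 171 171 171 171 165 153 144 142 152 164 171 173 174 161 147 130]
 [171 171 171 170 167 142 110 104 108 121 147 169 177 176 176 177 145]
 [171 172 172 172 163 122  92  99 104 104 126 164 176 174 173 173 142]
 [175 175 176 176 169 142 114 106 105 111 130 160 171 171 171 156 126]
 [177 176 176 175 174 167 152 142 140 143 153 165 155 145 146 126 110]
 [175 173 173 171 170 169 169 169 169 169 169 167 140 111 111 111 111]
 [171 169 170 171 169 169 168 169 171 172 172 173 142 113 112 112 111]
 [170 169 170 171 173 172 173 175 175 171 163 162 139 112 108 106 105]
 [174 174 174 176 175 168 161 157 152 143 129 124 118 107 102 103 103]]
top [(array([0.5989, 0.2876, 0.1766]), 0.96)]
side [(array([0.5999, 0.2867, 0.1754]), 0.79)]
[(array([0.6003, 0.2913, 0.1775]), 0.89), (array([0.5995, 0.2903, 0.2305]), 0.83), (array([0.6026, 0.2869, 0.297 ]), 0.9)]
[(array([0.5988, 0.2915, 0.1736]), 0.79), (array([0.5982, 0.2956, 0.2325]), 0.59), (array([0.5969, 0.292 , 0.2996]), 0.89)]
```

The hole is within about 2–4 mm in y (a little short) and good in x. I'll nudge it +2 mm in y, set it down and release.

Emit:
move_arm(
  series="0 0 -0.15 0 -0.2; 0 0.2 -0.15 0 -0.2; 0 0.2 0 0 -0.2; 0 0.2 0.1 0 -0.2; 0 0.2 0.1 0 -0.2",
)

```text
time_s: 21.15
position: [0.4929, 0.3025, 0.1458]
tool_rot: [[-0.99, 0.139, 0.001], [0.139, 0.99, 0.001], [-0.001, 0.001, -1.0]]
ft_force: [-3.2, 0.2, 6.9]
grip_width: 0.0446
gripper_force: 62.4
```

Contact with the table (7 N). Release and rise.

Emit:
move_arm(
  series="0 0.2 0 0 0.1; 0 0.2 0 0 0.35; 0 0.2 0 0 0.35; 0 0.2 -1 0 0.35; 0 0.2 -4 0 0.35; 0 0.2 -8 0 0.35; -0 0.2 -12 0 0.35; 4 0 -16 0 0.35",
)

```text
time_s: 22.15
position: [0.4539, 0.3074, 0.3059]
tool_rot: [[-0.99, 0.141, 0.0], [0.141, 0.99, -0.0], [-0.0, -0.0, -1.0]]
ft_force: [-0.0, -0.2, 0.6]
grip_width: 0.0578
gripper_force: 0.0
```

Run:
```python
from h import *
plan((.604,.295,.36,82))
D=holemeas()
for c in("top","side"): print([(np.round(r["point"],4),round(r["score"],2)) for n in("blade_hole","nose","blank_a") for r in spotter.mark_of(n,c)])
S=D["side"];g=cv2.cvtColor(S["pixels"],cv2.COLOR_BGR2GRAY); print(g[147:160,295:312])
cv2.imwrite("pics/s7.png",np.hstack([cv2.resize(D["side"]["pixels"][70:220,210:370],(400,375),interpolation=2),cv2.resize(D["top"]["pixels"][130:280,120:280],(400,375),interpolation=2)]))
```

```text
at [0.4539 0.3074 0.3059] yaw_y 81.91 w 0.0578 t 22.15
(0.604, 0.295, 0.36, 82) -> [-15.03   0.88  -5.41] turn -0.09
top [(array([0.5982, 0.2919, 0.1779]), 0.86)]
side [(array([0.5998, 0.2858, 0.1731]), 0.79)]
[(array([ 5.287e-01, -4.358e-01,  2.000e-04]), 0.62), (array([0.6024, 0.2902, 0.177 ]), 0.57), (array([0.6016, 0.2854, 0.2973]), 0.74), (array([ 0.4949, -0.2094, -0.0013]), 0.63), (array([0.5355, 0.2987, 0.1697]), 0.56)]
[(array([0.598 , 0.2934, 0.174 ]), 0.96), (array([0.5987, 0.2907, 0.295 ]), 0.66), (array([ 0.7219, -0.0409, -0.002 ]), 0.55), (array([ 7.179e-01, -1.914e-01,  3.000e-04]), 0.36), (array([0.5347, 0.3004, 0.1727]), 0.73), (array([ 0.4944, -0.2056,  0.0061]), 0.72)]
[[181 182 182 181 180 177 177 172 166 161 150 145 143 115  86  90  93]
 [178 177 175 174 171 168 167 161 153 146 142 143 143 131 107  94  94]
 [168 167 165 163 161 162 162 163 164 158 155 155 155 156 132 103  98]
 [162 162 164 164 166 166 166 166 167 167 166 167 166 168 138 108 103]
 [165 166 166 167 166 159 157 155 153 160 165 166 167 167 139 110 108]
 [167 166 166 167 159 137 121 119 121 135 158 169 171 171 156 143 127]
 [166 165 167 167 150 112  91  95 100 107 141 166 173 172 171 170 140]
 [168 169 170 171 157 117  91  98 103 102 129 160 168 168 167 167 149]
 [173 173 173 172 167 148 128 121 118 128 148 161 165 164 163 163 151]
 [170 170 169 168 168 165 160 152 149 157 164 164 151 141 141 142 123]
 [167 166 165 164 165 165 164 164 165 164 166 166 137 109 109 110 109]
 [165 165 165 165 165 165 167 168 169 169 169 171 140 107 109 107 107]
 [167 167 168 169 170 169 171 164 157 154 148 146 124 104 101 100 100]]
```

View pics/s7.png

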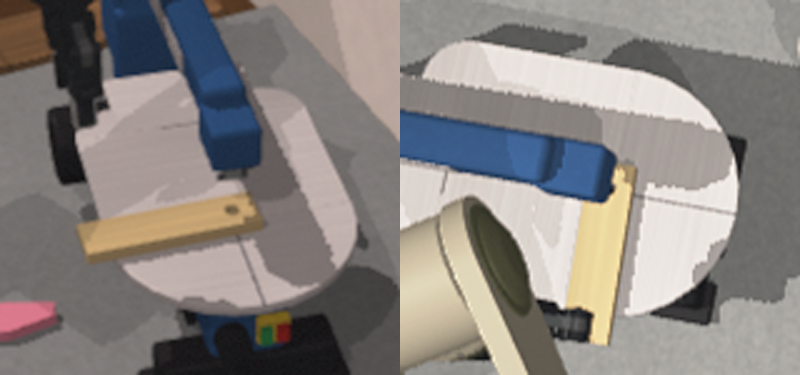

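The blank is flat on the table, with its hole at (302,153) in the side view, where the model predicts for being centred. Next I'll go over the nose with shut fingers.

Emit:
move_arm(
  series="0 0 -3 0 -1; -2 0 -6 0 -1; -7 0 -6 0 -1; -12 0.2 -6 0 -1; -14.7 0.5 -6 0 -1; -14.7 0.5 -6 0 -1; -14.7 0.5 -4 0 -1; -14.7 0.5 -3 0 -1",
)

```text
time_s: 23.65
position: [0.5986, 0.2925, 0.3339]
tool_rot: [[-0.99, 0.138, -0.001], [0.138, 0.99, -0.0], [0.001, -0.001, -1.0]]
ft_force: [-0.2, -0.2, -0.5]
grip_width: 0.0001
gripper_force: 0.0
```

Run:
```python
from h import *
plan((.6,.292,.3,82))
D={c:optics.get_image(c) for c in("side","top")}
o=observe();print(o["ft_force"])
cv2.imwrite("pics/s8.png",np.hstack([cv2.resize(D["side"]["pixels"][40:190,230:390],(400,375),interpolation=2),cv2.resize(D["top"]["pixels"][130:280,120:280],(400,375),interpolation=2)]))
```

```text
at [0.5986 0.2925 0.3339] yaw_y 82.05 w 0.0001 t 23.65
(0.6, 0.292, 0.3, 82) -> [-0.15 -0.03  3.39] turn 0.05
[0.43481032 0.47241432 0.30381716]
```

View pics/s8.png

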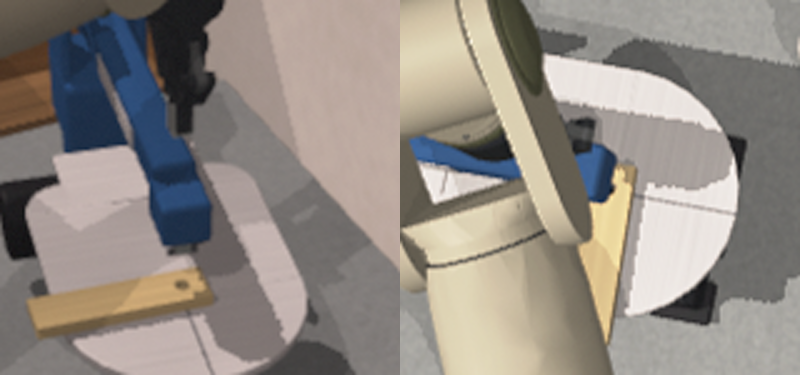

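In the side pane the shut fingertips are above the nose, at (304,92) against the nose top at about (303,115). That is about 30 mm higher than read, the same offset as before. I'll descend feeling for contact.

Emit:
move_arm(
  series="0 0 2 0 -1; 0 0 4 0 -1; 0 0 5 0 -1; 0 0 5.4 0 -1; 0 0 5.4 0 -1",
)

```text
time_s: 24.38
position: [0.5995, 0.2924, 0.2813]
tool_rot: [[-0.99, 0.139, 0.001], [0.139, 0.99, 0.0], [-0.001, 0.0, -1.0]]
ft_force: [-0.1, 0.1, 0.0]
grip_width: -0.0001
gripper_force: 0.0
```

Emit:
move_arm(
  series="0 0 0.3 0 -1; 0 0 0.6 0 -1; 0 0 0.6 0 -1",
)

```text
time_s: 24.75
position: [0.5994, 0.2924, 0.2745]
tool_rot: [[-0.99, 0.139, -0.0], [0.139, 0.99, -0.0], [0.0, -0.0, -1.0]]
ft_force: [-0.2, -0.0, -0.2]
grip_width: 0.0001
gripper_force: 0.0
```

Emit:
move_arm(
  series="0 0 0.2 0 -1; 0 0 0.4 0 -1; 0 0 0.4 0 -1",
)

```text
time_s: 25.12
position: [0.5994, 0.2924, 0.2705]
tool_rot: [[-0.99, 0.139, -0.0], [0.139, 0.99, -0.0], [0.0, -0.0, -1.0]]
ft_force: [-0.6, 0.7, 0.0]
grip_width: 0.0001
gripper_force: 0.0
```

Emit:
move_arm(
  series="0 0 0.2 0 -1; 0 0 0.3 0 -1; 0 0 0.3 0 -1",
)

```text
time_s: 25.5
position: [0.5995, 0.2923, 0.2684]
tool_rot: [[-0.99, 0.139, 0.001], [0.139, 0.99, 0.0], [-0.001, 0.0, -1.0]]
ft_force: [-0.3, -0.8, 5.8]
grip_width: 0.0001
gripper_force: 2.6
```

Contact at a measured z of about 0.2695 (5.8 N). I'll press on to about 0.2575.

Emit:
move_arm(
  series="0 0 0.3 0 -1; 0 0 0.6 0 -1; 0 0 0.9 0 -1; 0 0 1.1 0 -1; 0 0 1.1 0 -1; 0 0 1.1 0 -1",
)

```text
time_s: 26.25
position: [0.5995, 0.292, 0.2581]
tool_rot: [[-0.99, 0.139, 0.002], [0.139, 0.99, -0.0], [-0.002, -0.0, -1.0]]
ft_force: [-2.2, -2.7, 8.8]
grip_width: -0.0001
gripper_force: 4.3
```

Run:
```python
from h import *
F=[];P=[];N={"top":[],"side":[]}
for k in range(5):
    for c in N:
        for n in ("nose","blade_holder"):
            optics.get_image(c)
            r=spotter.mark_of(n,c); N[c].append((n,[np.round(x["point"],4).tolist() for x in r if x["score"]>.3][:1]))
            o=observe();F.append(o["ft_force"]);P.append(o["position"])
    if k==1: break
print(np.mean(F,0),np.std(F,0),np.mean(P,0),o["time_s"]);print(N)
for c in("top","side"): print([(np.round(r["point"],4),round(r["score"],2)) for n in("blank_a","blank_a_hole","blank_broken") for r in spotter.mark_of(n,c)])
```

```text
[-2.2574013  -2.79087081  8.7797642 ] [0.41953131 0.53818164 0.30282152] [0.5994906  0.29198292 0.25806552] 27.05
{'top': [('nose', [[0.5992, 0.2879, 0.2858]]), ('blade_holder', [[0.5991, 0.2909, 0.2192]]), ('nose', [[0.5999, 0.2888, 0.2897]]), ('blade_holder', [[0.6029, 0.2915, 0.2203]])], 'side': [('nose', [[0.6003, 0.2895, 0.289]]), ('blade_holder', [[0.5997, 0.2952, 0.2232]]), ('nose', [[0.597, 0.2917, 0.2843]]), ('blade_holder', [[0.5995, 0.293, 0.2217]])]}
[(array([ 0.495 , -0.2068, -0.0061]), 0.76), (array([0.5344, 0.3002, 0.1718]), 0.74), (array([ 5.601e-01, -2.101e-01,  3.000e-04]), 0.75), (array([ 0.2001, -0.3148,  0.0046]), 0.97), (array([0.3215, 0.1861, 0.002 ]), 0.74), (array([ 7.396e-01, -3.219e-01, -6.000e-04]), 0.74), (array([ 0.5316, -0.4391,  0.0104]), 0.66), (array([0.6016, 0.2924, 0.175 ]), 0.65)]
[(array([ 0.4947, -0.2076, -0.0013]), 0.87), (array([0.5364, 0.2987, 0.1731]), 0.55), (array([ 0.56  , -0.208 , -0.0044]), 0.78), (array([ 0.5333, -0.4374,  0.0035]), 0.81), (array([ 0.3233,  0.1874, -0.0028]), 0.77), (array([0.3545, 0.4363, 0.0031]), 0.71), (array([ 0.1989, -0.3109,  0.0027]), 0.67)]
```

Force is 8.8 N (9 N expected at 12 mm), and the cameras put the nose and blade holder 11–12 mm down. All the placings hold, so I'm handing in.

```bash
python3 -c "
from rig import order
print(order.close_job())"
```

```text
the job is handed in; nothing more can be done
None
```

I handed the job in at about 27 s. The broken blank is in the bin, blank_b lies flat on the saw table with its start hole within a few mm of the blade hole (by the cameras), blank_a is where it lay, and the shut fingers hold the nose about 12 mm down (8.8 N). The hand-in returned no verdict.

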